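# Close the two storage pots with their own lids from the drying rack

## Robot

A 6-joint arm with a two-finger parallel gripper is mounted at the origin on the work surface. World frame = base frame: x ahead of the robot, y to its left, z up, the work surface at z = 0. Lengths are in m, angles in rad, forces in N, time in s.
With the tool pointing down it reaches from about 0.425 to 0.95 m from the base axis. Payload 3.5 kg.
Tool frame: the origin (TCP) lies on the centre line of the jaws, within the pads' length; the fingertips stand 17 mm ahead of it and the grasp point (between the pads) lies 2 mm behind it; z points along the fingers, y is the line along which they close (so a half turn about z gives the same grasp; the last joint's range is limited). The gripper opens to 85 mm and grips with 20 to 120 N. Pads are 22 mm wide; open, the fingers measure 114 mm over their backs; the gripper's body (76 mm by 85 mm) begins 54 mm behind the grasp point. The pads swing forward as they close: fully open they stand 13 mm farther back than shut.
Start: joints at [-1.428, 0.286, 1.577, -0, 1.279, -0.15], TCP at [0.195, -0.646, 0.248] pointing down, gripper open.
Joint ranges: [-2.77, 2.77], [-0.9, 2.22], [0.21, 2.48], [-1.53, 4.67], [0.24, 2.81], [-2.84, 2.84]. Speed limits (rad/s): [2.79, 2.79, 3.14, 3.14, 3.14, 3.14].

## Interface

Orientations are given as [roll, pitch, yaw] about the fixed x, y, z axes, in that order (R = Rz(yaw) Ry(pitch) Rx(roll)).
In Python, from workcell import * gives the robot as it stands.
- The arm moves only by the tool play_rows, never from a script. Its argument "series" is a list of rows, each an object of numbers: "dx", "dy", "dz": the shift along the tool's x, y, z in cm; "ax", "ay", "az": the turn, a rotation vector about the tool's x, y, z in units of 8 degrees (1.0 is 8 degrees); "grip": the opening, from -1 (shut) to 1 (fully open). A call has 1 to 10 rows; each row is the pose to reach, as a shift and turn from the pose commanded when the call began, along the tool's axes at that moment; what a row does not reach only later rows make up. A row lasts 1/10 s, in which the tool goes at most 50 mm and 8.59 degrees, less where a joint would pass 70% of its speed; a pose out of reach is approached as far as the arm can. A call with a gripper value outside its range is refused whole. The fingers move at their own pace and stop on an object; "newtons" is the grip in N (left out, the last holds). Time passes only in rows, so rows that repeat a pose let the fingers close. It gives the time, the measured TCP pose, the force, the opening and the grip force at its end, in the units of the state.
- get_state(): the state, without advancing time (a new reading comes with each control period).
- get_image(name): name is "side" or "top" or "wrist"; returns the picture (400x640x3 uint8, red, green, blue); there is no depth.
- calibration(name): a dict with "intrinsics" (3x3 intrinsics, pixels), "eye" and "rotation" of the camera in the world; the wrist camera has in their place "mount" (4x4, takes a point from camera to tool coordinates, whose origin is the TCP and whose axes are the flange's). Camera axes: x right, y up, looking along -z (the intrinsics and any distortion apply to the point x, -y, -z); pixel columns grow to the right and rows downward; lengths in m; the calibration is good to about 2 mm. A picture is of the moment at which its call begins: read the wrist's pose just before it. calibration takes no time and is no camera call.
- finish_job(): hands the job in; it is judged then, once.
The state is a dict: "clock": time; "joint_positions": joint angles; "qvel": joint speeds; "joint_efforts": joint torques, N m; "position": TCP position; "eef_rot": TCP orientation; "contact_force": force on the tool from outside, world axes, zero at the start; "wrist_torque": the same for the moment, N m; "grip_width": finger opening in m; "finger_force": force on a finger pad.
Only numpy, scipy, OpenCV 4.12 (cv2) and the standard library are available. Lean on these libraries where they do the work, as an engineer would, in place of code of your own. Each camera call takes 0.05 s, during which the arm holds its last target. There are 200 camera calls.

## Task

Close both open pots: lift each one's matching lid off its peg on the sloping drying rack and set it on the pot of the same shape, fully down and level with its plug inside the rim. Leave the pots standing where they are, the small spare lid hanging on its peg, and the other things on the shelf undisturbed.

Things in the scene. Friction and masses are not known exactly. Their poses are not given: they have to be found in the camera images.
- rack: Fixed grey plastic drying rack. Board 400 mm wide (along y) and 150 mm long, sloping 30 degrees from level, rising along the rack's +x (away from the robot) from about 34 to 109 mm high. Origin on the table, 65 mm below the slope's surface; the lids' centres hang over x about 0, y = -125, 0, +125 mm.
- middle_peg (a point): Tip of the rack's middle peg; the other two stand 125 mm to either side along the rack's y. Steel pegs 10 mm thick, standing square to the slope (leaning 30 degrees towards the robot), 34 mm out of it. A lid lifted more than 25 mm square to the slope is off its peg.
- round_lid: Large round lid for the round pot: plate 100 mm across, plug 80 mm across. Plate 8 mm thick; plug below it 12 mm deep. White plastic, about 90 g. Origin: centre of the plate's underside; z up out of the plate, x towards the loop. Starts hanging by its loop on one of the three pegs (which one varies), plug flat on the 30 degree slope, loop uphill.
- round_lid_fin (a point): Centre of the top edge of this lid's grip fin, an upright blade over the lid's centre: 50 mm long along the lid's x, 14 mm thick along its y, rising 34 mm above the plate's top, so this point is 42 mm above the lid's origin. Axes as the lid's.
- round_lid_loop (a point): Centre of this lid's hanging loop, 62 mm along the lid's x from its centre: an eight-sided eye of 8 mm rod in the plane of the plate, opening about 16 mm, reaching 79 mm from the lid's centre. Hanging, it is held on its peg by its uphill side.
- square_lid: Square lid for the square pot, fits in any of four quarter turns: plate 88 x 88 mm, plug 68 x 68 mm, sides along x and y. Plate 8 mm thick; plug below it 12 mm deep. White plastic, about 90 g. Origin: centre of the plate's underside; z up out of the plate, x towards the loop. Starts hanging by its loop on one of the three pegs (which one varies), plug flat on the 30 degree slope, loop uphill.
- square_lid_fin (a point): Centre of the top edge of this lid's grip fin, an upright blade over the lid's centre: 50 mm long along the lid's x, 14 mm thick along its y, rising 34 mm above the plate's top, so this point is 42 mm above the lid's origin. Axes as the lid's.
- square_lid_loop (a point): Centre of this lid's hanging loop, 62 mm along the lid's x from its centre: an eight-sided eye of 8 mm rod in the plane of the plate, opening about 16 mm, reaching 79 mm from the lid's centre. Hanging, it is held on its peg by its uphill side.
- spare_lid: Small round lid, fits neither pot: plate 80 mm across, plug 60 mm. Fin and loop as the others. Plate 8 mm thick; plug below it 12 mm deep. White plastic, about 90 g. Origin: centre of the plate's underside; z up out of the plate, x towards the loop. Starts hanging by its loop on one of the three pegs (which one varies), plug flat on the 30 degree slope, loop uphill.
- round_pot: Open round white ceramic pot, 96 mm across outside, mouth 86 mm, rim 85 mm above its origin (centre of the underside), z up. Loose, about 0.5 kg. When its lid is seated the lid's origin is 85 mm above the pot's origin, on its axis.
- square_pot: Open square white ceramic pot, 84 x 84 mm outside (sides along its x and y), mouth 74 x 74 mm, rim 75 mm above its origin (centre of the underside), z up. Loose, about 0.5 kg. When its lid is seated the lid's origin is 75 mm above the pot's origin, on its axis.
- glass_bottle: Bystander: capped glass bottle, 60 mm across, 165 mm tall, standing loose beyond the pots. Origin: centre of its underside.
- spoon: Bystander: dark hard-silicone spoon, 150 mm long, lying loose on the table, along its x. Origin: underside.
- teething_ring: Bystander: dark ring lying on the table, 70 mm across, 14 mm high. Origin: centre of its underside.
- bottle_cap: Bystander: grey bottle cap on the table, 52 mm across, 36 mm high. Origin: centre of its underside.

How it is judged:
At the end, for the whole second after the job is handed in: Round lid on the round pot and square lid on the square pot, each seated (lid origin within +3/-4 mm of rim height and 8 mm of the pot's axis, lid and pot level within 0.07 rad), at rest; pots within 40 mm of where they stood; spare lid within 20 mm of where it hung (z of round_lid in the frame of round_pot between 0.081 and 0.088 m and horizontal distance between round_lid and round_pot below 0.008 m and angle between each of round_lid, round_pot, square_lid, square_pot's own z axis and vertical below 0.07 rad and distance of each of round_pot, square_pot from where it was at the start of the episode below 0.04 m and linear speed of each of round_lid, round_pot, square_lid, square_pot below 0.02 m/s and z of square_lid in the frame of square_pot between 0.071 and 0.078 m and horizontal distance between square_lid and square_pot below 0.008 m and distance of spare_lid from where it was at the start of the episode below 0.02 m); the robot touches nothing.
It fails at once if a bystander (glass bottle, spoon, teething ring or bottle cap) is moved more than 30 mm (distance of any of glass_bottle, spoon, teething_ring, bottle_cap from where it was at the start of the episode above 0.03 m).
It fails at once if the spare lid is taken off its peg (moved more than 30 mm) (distance of spare_lid from where it was at the start of the episode above 0.03 m).
It fails at once if a pot is tipped more than 0.5 rad (angle between any of round_pot, square_pot's own z axis and vertical above 0.5 rad).
It also fails if it takes over 64 s, if anything falls off the work surface, if the arm or the gripper's body presses on something with over 40 N, if the wrist force passes 120 N, or if a joint passes its speed limit or range.

## Working session

There is one attempt and no reset: what is moved stays moved. The work goes in short steps, Python scripts to look and compute and a tool call to move; the robot and the scene stay as the last step left them, time stands still between calls to the robot, and variables do not carry over. Pictures are saved under pics/ and viewed, at most 10 in all, crops included, and the job is handed in when it is done.

Besides the shell and the picture viewer there is one more tool, called after ">>>" by a JSON object that holds its "fn" and its "kwargs". play_rows: Moves the arm, as the interface text tells. Its arguments: {"type":"object","properties":{"series":{"type":"array"},"newtons":{"type":"number"}},"required":["series"]}

```bash
mkdir -p pics
python3 - <<'E'
from workcell import *
import cv2,numpy as np
np.set_printoptions(precision=4,suppress=True)
s=get_state();print(s['clock'],s['position'],s['eef_rot'])
for n in ['side','top','wrist']:
    im=get_image(n);cv2.imwrite(f'pics/{n}0.png',im[:,:,::-1]);c=calibration(n);print(n,c)
E
```

```text
0.0 [ 0.1948 -0.6456  0.2469] [-3.1392 -0.0004  0.2928]
side {'intrinsics': array([[374.9289,   0.    , 326.1792],
       [  0.    , 374.9289, 202.6246],
       [  0.    ,   0.    ,   1.    ]]), 'eye': array([ 0.2995, -0.6069,  0.5817]), 'rotation': array([ 0.9726,  0.0056, -0.4095])}
top {'intrinsics': array([[377.898 ,   0.    , 320.7008],
       [  0.    , 377.898 , 192.6742],
       [  0.    ,   0.    ,   1.    ]]), 'eye': array([0.347 , 0.0088, 1.122 ]), 'rotation': array([ 0.2053, -0.0055, -1.4579])}
wrist {'intrinsics': array([[358.7877,   0.    , 313.1631],
       [  0.    , 358.7877, 199.1132],
       [  0.    ,   0.    ,   1.    ]]), 'mount': array([[-0.0003,  0.9476,  0.3194,  0.0828],
       [ 1.    , -0.0001,  0.0012, -0.0013],
       [ 0.0011,  0.3194, -0.9476, -0.1257],
       [ 0.    ,  0.    ,  0.    ,  1.    ]])}
```

View pics/top0.png

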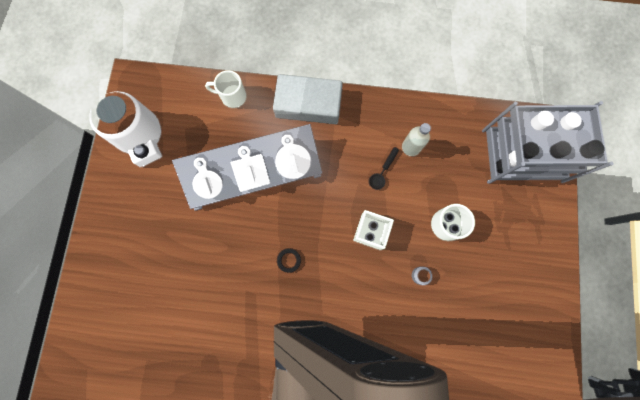

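View pics/side0.png

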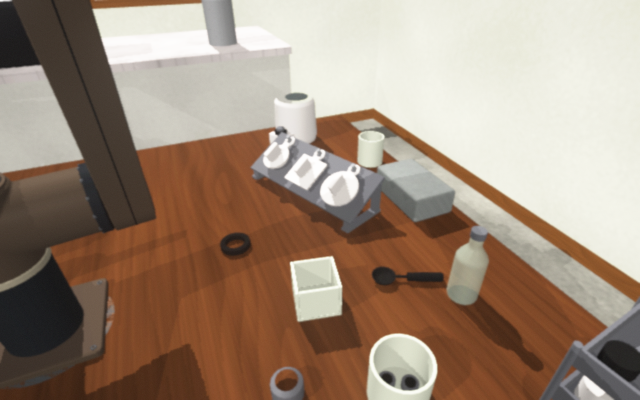

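The top view has the robot at the bottom, with +y to the left. The spare lid is at about (205,183), the square lid at (249,172) and the round lid at (293,160). The square pot is at (373,231) and the round pot at (453,223). The side view confirms this order.

```bash
cat > h.py <<'E'
from workcell import *
import cv2,numpy as np
from scipy.spatial.transform import Rotation as R
np.set_printoptions(precision=4,suppress=True)
def cam(n,st=None):
    c=calibration(n);K=c['intrinsics']
    if n=='wrist':
        T=np.eye(4);T[:3,:3]=R.from_euler('xyz',st['eef_rot']).as_matrix();T[:3,3]=st['position']
        T=T@c['mount'];return K,T[:3,3],T[:3,:3]
    return K,np.array(c['eye']),R.from_euler('xyz',c['rotation']).as_matrix()
def ray(C,px):
    K,e,Q=C;px=np.atleast_2d(px).astype(float)
    d=np.c_[(px[:,0]-K[0,2])/K[0,0],-(px[:,1]-K[1,2])/K[1,1],-np.ones(len(px))]
    return e,d@Q.T
def onplane(C,px,p0,n=(0,0,1)):
    e,d=ray(C,px);n=np.array(n,float);return e+d*(((np.array(p0)-e)@n)/(d@n))[:,None]
def proj(C,P):
    K,e,Q=C;q=(np.atleast_2d(P)-e)@Q;return np.c_[K[0,2]+K[0,0]*q[:,0]/-q[:,2],K[1,2]-K[1,1]*q[:,1]/-q[:,2]]
def down(yaw):  # tool pointing down, tool x at world yaw
    return R.from_euler('xyz',[np.pi,0,yaw])
def slope(yaw): # tool along rack normal into slope, tool x uphill
    return R.from_euler('z',yaw)*R.from_euler('y',-np.pi/6)*R.from_euler('x',np.pi)
def go(p,rot,st=None):
    st=st or get_state();A=R.from_euler('xyz',st['eef_rot'])
    print('from',np.array(st['position']),'d[cm]',A.inv().apply(np.array(p)-st['position'])*100,'a',(A.inv()*rot).as_rotvec(degrees=True)/8)
E
python3 - <<'E'
from h import *
C=cam('top')
im=cv2.imread('pics/top0.png')
for nm,px,z in [('spare',(207,183),.1),('sq',(249,172),.1),('rd',(293,160),.1),('sqpot',(373,231),.075),('rdpot',(453,223),.085),('ring',(289,260),.01),('cap',(422,276),.036),('spoonhead',(377,182),.01),('bottle',(412,148),.05)]:
    print(nm,onplane(C,px,(0,0,z)))
S=cam('side')
for nm,px in [('sq',(305,172)),('rd',(341,188)),('sqpot',(315,275)),('rdpot',(402,358))]: print('side',nm,onplane(S,px,(0,0,.08)))
# board: grey-blue mask
hsv=cv2.cvtColor(im,cv2.COLOR_BGR2HSV)
print(hsv[155,190],hsv[200,215],hsv[135,300],im[155,190])
m=np.zeros(im.shape[:2],np.uint8);m[120:215,165:330]=255
b=((hsv[...,0]>95)&(hsv[...,0]<140)|((hsv[...,1]<60)&(hsv[...,2]>150)))&(m>0)
b=cv2.morphologyEx(b.astype(np.uint8),cv2.MORPH_OPEN,np.ones((5,5)))
c=max(cv2.findContours(b,0,2)[0],key=cv2.contourArea)
bx=cv2.boxPoints(cv2.minAreaRect(c));print(bx)
W=np.array([onplane(C,p,(0,0,.07))[0] for p in bx]);print(W)
cr=cv2.resize(im[110:260,160:500],None,fx=2.3,fy=2.3,interpolation=cv2.INTER_CUBIC);cv2.imwrite('pics/crop0.png',cr)
E
```

```text
spare [[0.5505 0.3435 0.1   ]]
sq [[0.5949 0.2327 0.1   ]]
rd [[0.6435 0.1151 0.1   ]]
sqpot [[ 0.4729 -0.1287  0.075 ]]
rdpot [[ 0.5188 -0.3453  0.085 ]]
ring [[0.3694 0.0976 0.01  ]]
cap [[ 0.3671 -0.2815  0.036 ]]
spoonhead [[ 0.63   -0.1368  0.01  ]]
bottle [[ 0.7353 -0.2265  0.05  ]]
side sq [[0.5963 0.2275 0.08  ]]
side rd [[0.6503 0.1144 0.08  ]]
side sqpot [[ 0.4764 -0.1404  0.08  ]]
side rdpot [[ 0.5303 -0.3494  0.08  ]]
[135  11 142] [110  16 190] [120   9 163] [142 136 139]
[[171.8923 159.9385]
 [308.8    122.6   ]
 [322.9461 174.4692]
 [186.0384 211.8077]]
[[0.6124 0.4658 0.07  ]
 [0.7717 0.0865 0.07  ]
 [0.6192 0.0273 0.07  ]
 [0.4678 0.3973 0.07  ]]
```

View pics/crop0.png

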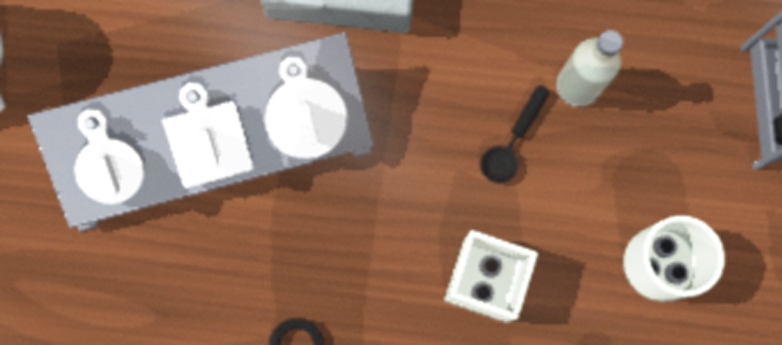

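Run:
```python
from h import *
go((.47,-.24,.30),down(0.0))
```

```text
from [ 0.1948 -0.6458  0.2472] d[cm] [ 38.0652 -30.9175  -5.2091] a [-0.0132 -0.0001  2.0971]
```

>>> {"fn": "play_rows", "kwargs": {"series": [{"dx":8,"dy":-6,"dz":-3,"az":0.5,"grip":1},{"dx":15,"dy":-12,"dz":-5.2,"az":1},{"dx":22,"dy":-18,"dz":-5.2,"az":1.5},{"dx":29,"dy":-24,"dz":-5.2,"az":2.1},{"dx":38,"dy":-31,"dz":-5.2,"az":2.1},{"dx":38,"dy":-31,"dz":-5.2,"az":2.1},{"dx":38,"dy":-31,"dz":-5.2,"az":2.1},{"dx":38,"dy":-31,"dz":-5.2,"az":2.1},{"dx":38,"dy":-31,"dz":-5.2,"az":2.1},{"dx":38,"dy":-31,"dz":-5.2,"az":2.1}]}}

```text
invalid input
```

>>> {"fn": "play_rows", "kwargs": {"series": [{"dx":8,"dy":-6,"dz":-3,"ax":0,"ay":0,"az":0.5,"grip":1},{"dx":15,"dy":-12,"dz":-5.2,"ax":0,"ay":0,"az":1,"grip":1},{"dx":22,"dy":-18,"dz":-5.2,"ax":0,"ay":0,"az":1.5,"grip":1},{"dx":29,"dy":-24,"dz":-5.2,"ax":0,"ay":0,"az":2.1,"grip":1},{"dx":38,"dy":-31,"dz":-5.2,"ax":0,"ay":0,"az":2.1,"grip":1},{"dx":38,"dy":-31,"dz":-5.2,"ax":0,"ay":0,"az":2.1,"grip":1},{"dx":38,"dy":-31,"dz":-5.2,"ax":0,"ay":0,"az":2.1,"grip":1},{"dx":38,"dy":-31,"dz":-5.2,"ax":0,"ay":0,"az":2.1,"grip":1},{"dx":38,"dy":-31,"dz":-5.2,"ax":0,"ay":0,"az":2.1,"grip":1},{"dx":38,"dy":-31,"dz":-5.2,"ax":0,"ay":0,"az":2.1,"grip":1}]}}

```text
clock: 1.15
position: [0.4699, -0.2375, 0.3003]
eef_rot: [-3.142, -0.0, 0.0]
contact_force: [-0.1, -0.5, 0.7]
grip_width: 0.0853
finger_force: 0.0
```

Run:
```python
from h import *
st=get_state();im=get_image('wrist')[:,:,::-1];cv2.imwrite('pics/w1.png',im)
np.save('w1.npy',np.r_[st['position'],st['eef_rot']]);print(st['qvel'],st['joint_positions'])
C=cam('wrist',st)
print(proj(C,[(.473,-.13,.075),(.519,-.345,.085)]))
th=.39;n=np.array([-.5*np.cos(th),-.5*np.sin(th),.866])
go(np.array([.62,.172,.075])+.2*n,slope(th))
```

```text
[ 0.8628  0.0812 -0.1139 -0.0032  0.0276  0.8547] [-0.6609 -0.0821  1.8804  0.0001  1.3433  0.9098]
[[207.199  162.0484]
 [430.5792 115.9288]]
from [ 0.4727 -0.2327  0.3008] d[cm] [  5.6385 -36.6155   5.4306] a [ 0.6972  3.6739 -2.7013]
```

View pics/w1.png

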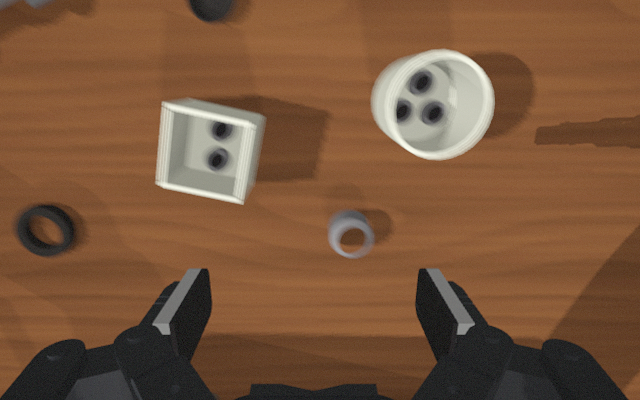

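Run:
```python
from h import *
get_image('wrist');get_image('wrist');get_image('wrist')
st=get_state();im=get_image('wrist')[:,:,::-1];cv2.imwrite('pics/w2.png',im)
np.save('w2.npy',np.r_[st['position'],st['eef_rot']]);print(st['position'],st['qvel'])
a=cv2.resize(im[85:215,140:280],None,fx=2.7,fy=2.7,interpolation=cv2.INTER_CUBIC)
b=cv2.resize(im[40:170,360:500],None,fx=2.7,fy=2.7,interpolation=cv2.INTER_CUBIC)
cv2.imwrite('pics/c2.png',np.hstack([a,b]))
```

```text
[ 0.4694 -0.239   0.3001] [-0.0465  0.0059  0.0008 -0.004  -0.0011  0.0001]
```

View pics/c2.png

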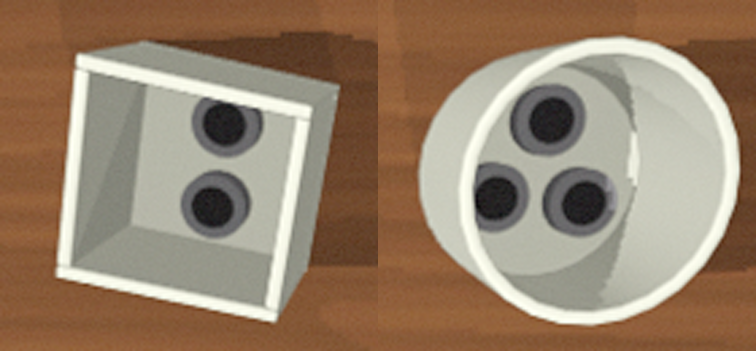

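The square rim corners are at crop (78,55), (312,108), (275,320) and (58,275). The round rim's outer ellipse spans crop x 460–740 and y 38–325. Both show as bright rings, so I'll threshold them and cast rays.

Run:
```python
from h import *
im=cv2.imread('pics/w2.png');v=np.load('w2.npy');C=cam('wrist',dict(position=v[:3],eef_rot=v[3:]))
g=im.min(2)
for thr in (205,215,225):
  for nm,(x0,y0,x1,y1),z in [('sq',(140,85,280,215),.075),('rd',(360,40,500,170),.085)]:
    m=np.zeros_like(g);m[y0:y1,x0:x1]=(g[y0:y1,x0:x1]>thr)
    m=cv2.morphologyEx(m,cv2.MORPH_CLOSE,np.ones((3,3)))
    c=max(cv2.findContours(m,0,1)[0],key=lambda c:cv2.contourArea(cv2.convexHull(c)))
    W=onplane(C,cv2.convexHull(c)[:,0],(0,0,z))[:,:2].astype(np.float32)
    if nm=='sq': (cx,cy),wh,an=cv2.minAreaRect(W*1000);print(thr,nm,cx,cy,wh,an)
    else:
        A=np.c_[2*W,np.ones(len(W))];s=np.linalg.lstsq(A,(W**2).sum(1),rcond=None)[0];print(thr,nm,s[:2],np.sqrt(s[2]+s[:2]@s[:2])*2)
th=.39;n=np.array([-.5*np.cos(th),-.5*np.sin(th),.866])
go(np.array([.62,.172,.075])+.2*n,slope(th))
```

```text
205 sq 477.7742614746094 -131.42556762695312 (82.93167114257812, 83.15387725830078) 77.49129486083984
205 rd [ 0.5247 -0.3551] 0.09463456765745568
215 sq 477.6978454589844 -131.38583374023438 (82.5767593383789, 83.00777435302734) 77.5233383178711
215 rd [ 0.5247 -0.3551] 0.09416000776447873
225 sq 477.93438720703125 -131.33717346191406 (82.25404357910156, 82.08152770996094) 77.48660278320312
225 rd [ 0.5248 -0.355 ] 0.0934912943662902
from [ 0.4689 -0.2399  0.3   ] d[cm] [  5.868  -37.3872   5.1692] a [ 0.731   3.7081 -2.728 ]
```

>>> {"fn": "play_rows", "kwargs": {"series": [{"dx":1,"dy":-6,"dz":0,"ax":0,"ay":0.5,"az":-0.4,"grip":1},{"dx":2,"dy":-12,"dz":1,"ax":0.2,"ay":1.2,"az":-1,"grip":1},{"dx":3,"dy":-18,"dz":2,"ax":0.4,"ay":2,"az":-1.5,"grip":1},{"dx":4,"dy":-24,"dz":3,"ax":0.5,"ay":2.7,"az":-2,"grip":1},{"dx":5,"dy":-30,"dz":4,"ax":0.6,"ay":3.2,"az":-2.4,"grip":1},{"dx":5.9,"dy":-34,"dz":5.2,"ax":0.7,"ay":3.7,"az":-2.7,"grip":1},{"dx":5.9,"dy":-37.4,"dz":5.2,"ax":0.7,"ay":3.7,"az":-2.7,"grip":1},{"dx":5.9,"dy":-37.4,"dz":5.2,"ax":0.7,"ay":3.7,"az":-2.7,"grip":1},{"dx":5.9,"dy":-37.4,"dz":5.2,"ax":0.7,"ay":3.7,"az":-2.7,"grip":1},{"dx":5.9,"dy":-37.4,"dz":5.2,"ax":0.7,"ay":3.7,"az":-2.7,"grip":1}]}}

```text
clock: 2.4
position: [0.5284, 0.1334, 0.2479]
eef_rot: [3.138, -0.522, 0.386]
contact_force: [0.4, -0.3, 0.5]
grip_width: 0.0851
finger_force: 0.0
```

Run:
```python
from h import *
for i in range(3): get_image('wrist')
st=get_state();im=get_image('wrist')[:,:,::-1];cv2.imwrite('pics/w3.png',im)
np.save('w3.npy',np.r_[st['position'],st['eef_rot']]);print(st['position'],st['eef_rot'],st['qvel'],st['joint_positions'])
```

```text
[0.5288 0.1323 0.2485] [ 3.1377 -0.5228  0.3836] [ 0.002  -0.001  -0.0011  0.0018  0.001   0.0006] [-0.0265 -0.2528  2.1807  0.2917  0.7476  0.9941]
```

View pics/w3.png

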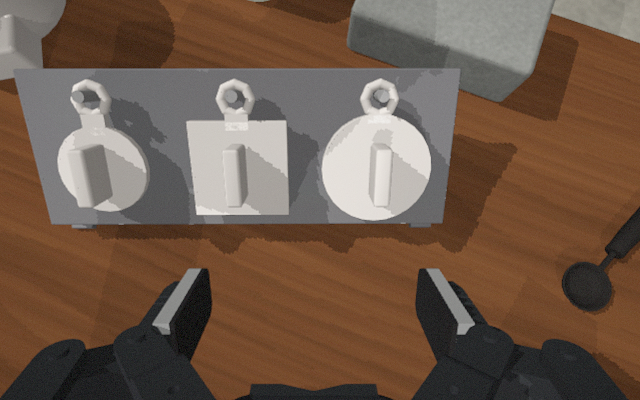

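Run:
```python
from h import *
im=cv2.imread('pics/w3.png');v=np.load('w3.npy');C=cam('wrist',dict(position=v[:3],eef_rot=v[3:]))
lo=onplane(C,[(50,223),(443,223)],(0,0,.034));hi=onplane(C,[(15,68),(460,68)],(0,0,.109))
print('lo',lo,np.linalg.norm(lo[0]-lo[1]),'hi',hi,np.linalg.norm(hi[0]-hi[1]),'len',np.linalg.norm(hi-lo,axis=1))
d=(lo[0]-lo[1]+hi[0]-hi[1]);th=np.arctan2(-d[0],d[1]);print('yaw',th)
c,s=np.cos(th),np.sin(th);n=np.array([-.5*c,-.5*s,.866]);u=np.array([.866*c,.866*s,.5]);y=np.array([-s,c,0])
# slope plane through mean of the corners
p0=(lo.mean(0)+hi.mean(0))/2
O=p0-u*((p0[2]-.065)/.5);print('rack slope point z=65:',O)
hsv=cv2.cvtColor(im,cv2.COLOR_BGR2HSV)
print([im[p] for p in [(140,60),(200,270),(150,200),(180,405),(205,215),(100,300)]])
w=((im[...,2].astype(int)-im[...,0]>2)&(im.min(2)>110)).astype(np.uint8)
for nm,(x0,y0,x1,y1) in [('sq',(160,75,310,222)),('rd',(310,75,440,222))]:
    m=np.zeros_like(w);m[y0:y1,x0:x1]=w[y0:y1,x0:x1]
    m=cv2.morphologyEx(m,cv2.MORPH_CLOSE,np.ones((3,3)));m=cv2.morphologyEx(m,cv2.MORPH_OPEN,np.ones((25,25)) if nm=='sq' else cv2.getStructuringElement(2,(41,41)))
    cc=max(cv2.findContours(m,0,1)[0],key=cv2.contourArea)
    P=onplane(C,cc[:,0],O+n*.020,n)-(O+n*.020)
    Q=np.c_[P@u,P@y].astype(np.float32)*1000
    if nm=='sq': print(nm,cv2.minAreaRect(Q),Q.min(0),Q.max(0))
    else: print(nm,cv2.minEnclosingCircle(Q),cv2.fitEllipse(Q))
cr=cv2.resize(im[125:225,180:440],None,fx=3,fy=3,interpolation=cv2.INTER_CUBIC);cv2.imwrite('pics/c3.png',cr)
```

```text
lo [[0.4818 0.4037 0.034 ]
 [0.6312 0.0313 0.034 ]] 0.4013175393180513 hi [[0.6024 0.4475 0.109 ]
 [0.7497 0.0815 0.109 ]] 0.3945172501603715 len [0.1486 0.149 ]
yaw 0.38221752481632987
rack slope point z=65: [0.6058 0.2368 0.065 ]
[array([125, 123, 123], dtype=uint8), array([155, 160, 166], dtype=uint8), array([195, 201, 205], dtype=uint8), array([185, 191, 194], dtype=uint8), array([194, 199, 205], dtype=uint8), array([110, 109, 112], dtype=uint8)]
sq ((0.24048233032226562, 0.435028076171875), (87.93788146972656, 89.05963134765625), 0.008076607249677181) [-43.7223 -44.0963] [44.2156 44.9673]
rd ((2.1140546798706055, -124.4743881225586), 52.32432174682617) ((0.7970602512359619, -124.29112243652344), (98.80929565429688, 101.81287384033203), 102.13973236083984)
```

View pics/c3.png

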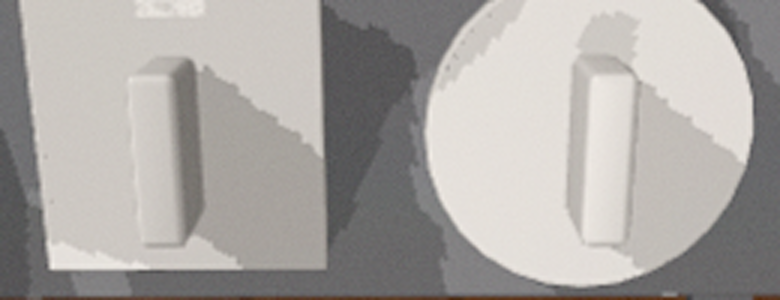

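```bash
cat >> h.py <<'E'
th=.3822;_c,_s=np.cos(th),np.sin(th);n=np.array([-.5*_c,-.5*_s,.866]);u=np.array([.866*_c,.866*_s,.5]);yy=np.array([-_s,_c,0])
O=np.array([.6058,.2368,.065]);SQ=O+.0002*u+.0004*yy;RD=O+.0010*u-.1244*yy
E
python3 - <<'E'
from h import *
v=np.load('w3.npy');C=cam('wrist',dict(position=v[:3],eef_rot=v[3:]))
for P in (SQ,RD): q=onplane(C,[(232.7,178.3),(382.7,178.3)],O+n*.054,n)-P; print(q@u,q@yy)
go(SQ+n*.041,slope(th))
E
```

```text
[0.0007 0.0006] [-0.0014 -0.1249]
[-0.0001 -0.0002] [ 0.1234 -0.0001]
from [0.5288 0.1324 0.2485] d[cm] [ 0.4235 -6.9069 17.2928] a [0.0226 0.0054 0.0092]
```

>>> {"fn": "play_rows", "kwargs": {"series": [{"dx":0.2,"dy":-3.5,"dz":3,"ax":0,"ay":0,"az":0,"grip":0.3},{"dx":0.4,"dy":-6.8,"dz":7,"ax":0,"ay":0,"az":0,"grip":0.3},{"dx":0.4,"dy":-6.8,"dz":10,"ax":0,"ay":0,"az":0,"grip":0.3},{"dx":0.4,"dy":-6.8,"dz":11,"ax":0,"ay":0,"az":0,"grip":0.3},{"dx":0.4,"dy":-6.8,"dz":12,"ax":0,"ay":0,"az":0,"grip":0.3},{"dx":0.4,"dy":-6.8,"dz":13.5,"ax":0,"ay":0,"az":0,"grip":0.3},{"dx":0.4,"dy":-6.8,"dz":15,"ax":0,"ay":0,"az":0,"grip":0.3},{"dx":0.4,"dy":-6.8,"dz":16.3,"ax":0,"ay":0,"az":0,"grip":0.3},{"dx":0.4,"dy":-6.8,"dz":17.3,"ax":0,"ay":0,"az":0,"grip":0.3},{"dx":0.4,"dy":-6.8,"dz":17.3,"ax":0,"ay":0,"az":0,"grip":0.3}]}}

```text
clock: 3.6
position: [0.5868, 0.2296, 0.1]
eef_rot: [3.138, -0.522, 0.385]
contact_force: [-0.2, -0.2, 0.4]
grip_width: 0.0556
finger_force: 0.0
```

Run:
```python
from h import *
get_image('wrist')
st=get_state();print(st['grip_width'],st['contact_force'],st['joint_positions'])
go(SQ+n*.041,slope(th))
```

```text
0.05547068386437586 [ 0.0476 -0.1859  0.6412] [0.1747 0.1625 2.0875 0.2684 0.3904 1.1386]
from [0.5868 0.2298 0.1006] d[cm] [-0.0048  0.0228 -0.0071] a [0.0142 0.0052 0.0193]
```

>>> {"fn": "play_rows", "kwargs": {"series": [{"dx":0,"dy":0,"dz":0,"ax":0,"ay":0,"az":0,"grip":-1},{"dx":0,"dy":0,"dz":0,"ax":0,"ay":0,"az":0,"grip":-1},{"dx":0,"dy":0,"dz":0,"ax":0,"ay":0,"az":0,"grip":-1},{"dx":0,"dy":0,"dz":0,"ax":0,"ay":0,"az":0,"grip":-1},{"dx":0,"dy":0,"dz":0,"ax":0,"ay":0,"az":0,"grip":-1},{"dx":0,"dy":0,"dz":0,"ax":0,"ay":0,"az":0,"grip":-1}], "newtons": 50}}

```text
clock: 4.25
position: [0.5869, 0.2306, 0.1014]
eef_rot: [3.138, -0.524, 0.387]
contact_force: [-2.8, -2.1, 4.9]
grip_width: 0.0132
finger_force: 49.3
```

>>> {"fn": "play_rows", "kwargs": {"series": [{"dx":0,"dy":0,"dz":-0.5,"ax":0,"ay":0,"az":0,"grip":-1},{"dx":0,"dy":0,"dz":-1.5,"ax":0,"ay":0,"az":0,"grip":-1},{"dx":0,"dy":0,"dz":-3,"ax":0,"ay":0,"az":0,"grip":-1},{"dx":0,"dy":0,"dz":-5,"ax":0,"ay":0,"az":0,"grip":-1},{"dx":0,"dy":0,"dz":-7,"ax":0,"ay":0,"az":0,"grip":-1},{"dx":0,"dy":0,"dz":-9,"ax":0,"ay":0,"az":0,"grip":-1},{"dx":0,"dy":0,"dz":-11,"ax":0,"ay":0,"az":0,"grip":-1},{"dx":0,"dy":0,"dz":-12,"ax":0,"ay":0,"az":0,"grip":-1},{"dx":0,"dy":0,"dz":-12,"ax":0,"ay":0,"az":0,"grip":-1}]}}

```text
clock: 5.15
position: [0.5304, 0.2084, 0.2052]
eef_rot: [3.138, -0.524, 0.387]
contact_force: [0.2, 0.3, 0.2]
grip_width: 0.0133
finger_force: 48.7
```

Run:
```python
from h import *
st=get_state();im=get_image('wrist')[:,:,::-1];cv2.imwrite('pics/w4.png',im)
print(st['grip_width'],st['contact_force'],st['wrist_torque'],st['joint_positions'])
for q in (-.218,): go((.4778,-.1314,.26),down(q))
go((.4778,-.1314,.26),down(-.218+np.pi/2))
```

```text
0.013250644788329997 [0.234  0.3114 0.197 ] [-0.1429  0.3194 -0.009 ] [ 0.1488 -0.1394  2.1702  0.2014  0.6077  1.1978]
from [0.5303 0.2083 0.2042] d[cm] [-12.5248  29.5363 -13.556 ] a [-1.1074 -3.6339  4.2231]
from [0.5303 0.2083 0.2042] d[cm] [-12.5248  29.5363 -13.556 ] a [ 1.8291 -3.4327 -6.7635]
```

View pics/w4.png

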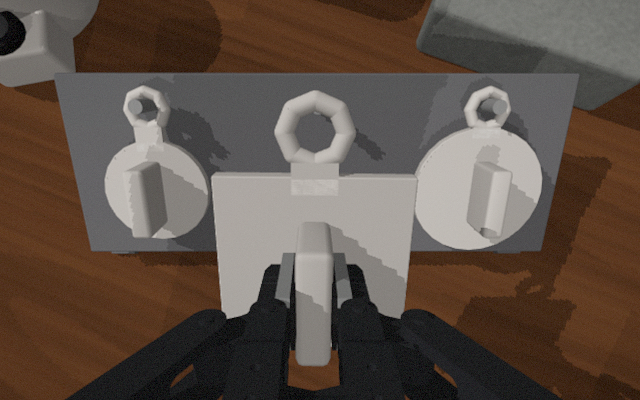

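Run:
```python
from h import *
st=get_state();C=cam('wrist',st);A=R.from_euler('xyz',st['eef_rot'])
p=np.array(st['position']);z=A.apply([0,0,1])
q=onplane(C,[(213,176),(416,178)],p+z*.021,z);print(A.inv().apply(q-p))
q=onplane(C,[(315,224),(315,365),(297,300),(331,300)],p-z*.013,z);print(A.inv().apply(q-p))
```

```text
[[ 0.0439 -0.0435  0.021 ]
 [ 0.043   0.042   0.021 ]]
[[ 0.0362 -0.0007 -0.013 ]
 [-0.0233 -0.0007 -0.013 ]
 [ 0.0063 -0.0072 -0.013 ]
 [ 0.0063  0.0052 -0.013 ]]
```

>>> {"fn": "play_rows", "kwargs": {"series": [{"dx":-1,"dy":3,"dz":-4,"ax":-0.1,"ay":-0.4,"az":0.4,"grip":-1},{"dx":-2,"dy":6,"dz":-7,"ax":-0.2,"ay":-0.8,"az":0.9,"grip":-1},{"dx":-4,"dy":10,"dz":-9,"ax":-0.4,"ay":-1.3,"az":1.5,"grip":-1},{"dx":-6,"dy":14,"dz":-11,"ax":-0.6,"ay":-1.9,"az":2.2,"grip":-1},{"dx":-8,"dy":18,"dz":-12,"ax":-0.8,"ay":-2.5,"az":2.9,"grip":-1},{"dx":-10,"dy":23,"dz":-13,"ax":-1,"ay":-3.1,"az":3.6,"grip":-1},{"dx":-12,"dy":27,"dz":-13.5,"ax":-1.1,"ay":-3.5,"az":4.1,"grip":-1},{"dx":-12.5,"dy":29.5,"dz":-13.5,"ax":-1.1,"ay":-3.63,"az":4.22,"grip":-1},{"dx":-12.5,"dy":29.5,"dz":-13.5,"ax":-1.1,"ay":-3.63,"az":4.22,"grip":-1},{"dx":-12.5,"dy":29.5,"dz":-13.5,"ax":-1.1,"ay":-3.63,"az":4.22,"grip":-1}]}}

```text
clock: 6.2
position: [0.4782, -0.1309, 0.258]
eef_rot: [-3.139, 0.003, -0.219]
contact_force: [-0.4, 0.7, -1.3]
grip_width: 0.0135
finger_force: 49.0
```

Run:
```python
from h import *
for i in range(3): get_image('wrist')
st=get_state();print(st['position'],st['eef_rot'],st['contact_force'])
go((.4778,-.1314,.105),down(-.218))
im=get_image('side')[:,:,::-1];cv2.imwrite('pics/s5.png',cv2.resize(im[150:340,200:440],None,fx=3,fy=3))
```

```text
[ 0.4782 -0.1297  0.2592] [-3.14    0.0004 -0.2159] [ 0.3907  0.5902 -0.5664]
from [ 0.4782 -0.1297  0.2592] d[cm] [ 0.0009  0.2026 15.4183] a [-0.0117  0.0026  0.0149]
```

View pics/s5.png

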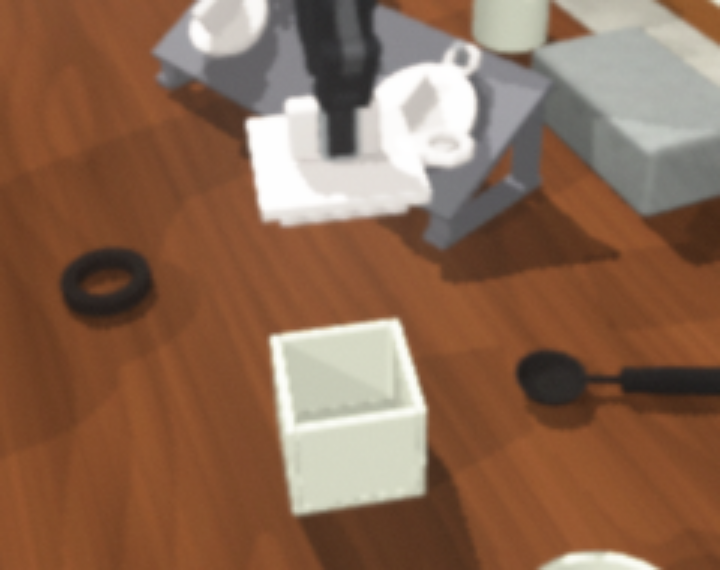

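The lid at crop (340,165) is level and parallel with the pot at (350,410). I'll lower it to just above the rim.

>>> {"fn": "play_rows", "kwargs": {"series": [{"dx":0,"dy":0.2,"dz":3,"ax":0,"ay":0,"az":0,"grip":-1},{"dx":0,"dy":0.2,"dz":6,"ax":0,"ay":0,"az":0,"grip":-1},{"dx":0,"dy":0.2,"dz":9,"ax":0,"ay":0,"az":0,"grip":-1},{"dx":0,"dy":0.2,"dz":11,"ax":0,"ay":0,"az":0,"grip":-1},{"dx":0,"dy":0.2,"dz":12.5,"ax":0,"ay":0,"az":0,"grip":-1},{"dx":0,"dy":0.2,"dz":13.6,"ax":0,"ay":0,"az":0,"grip":-1},{"dx":0,"dy":0.2,"dz":13.8,"ax":0,"ay":0,"az":0,"grip":-1},{"dx":0,"dy":0.2,"dz":13.8,"ax":0,"ay":0,"az":0,"grip":-1},{"dx":0,"dy":0.2,"dz":13.8,"ax":0,"ay":0,"az":0,"grip":-1}]}}

```text
clock: 7.3
position: [0.4788, -0.1328, 0.1228]
eef_rot: [-3.141, -0.002, -0.217]
contact_force: [0.0, 0.5, -1.3]
grip_width: 0.0133
finger_force: 49.0
```

Run:
```python
from h import *
for i in range(3): get_image('wrist')
st=get_state();print(st['contact_force'],st['qvel'])
go((.4778,-.1314,.105),down(-.218))
```

```text
[-0.5827 -0.492  -1.6408] [-0.0028  0.0047  0.0054 -0.0015  0.0012  0.0006]
from [ 0.4786 -0.133   0.1226] d[cm] [-0.1173 -0.1344  1.7641] a [-0.0042 -0.0153  0.0035]
```

>>> {"fn": "play_rows", "kwargs": {"series": [{"dx":-0.1,"dy":-0.1,"dz":0.2,"ax":0,"ay":0,"az":0,"grip":-1},{"dx":-0.1,"dy":-0.1,"dz":0.4,"ax":0,"ay":0,"az":0,"grip":-1},{"dx":-0.1,"dy":-0.1,"dz":0.6,"ax":0,"ay":0,"az":0,"grip":-1},{"dx":-0.1,"dy":-0.1,"dz":0.8,"ax":0,"ay":0,"az":0,"grip":-1},{"dx":-0.1,"dy":-0.1,"dz":1,"ax":0,"ay":0,"az":0,"grip":-1},{"dx":-0.1,"dy":-0.1,"dz":1.2,"ax":0,"ay":0,"az":0,"grip":-1},{"dx":-0.1,"dy":-0.1,"dz":1.2,"ax":0,"ay":0,"az":0,"grip":-1}]}}

```text
clock: 8.15
position: [0.4771, -0.1314, 0.1092]
eef_rot: [-3.14, 0.0, -0.218]
contact_force: [-0.0, 0.1, -1.1]
grip_width: 0.013
finger_force: 49.0
```

>>> {"fn": "play_rows", "kwargs": {"series": [{"dx":0,"dy":0,"dz":0.1,"ax":0,"ay":0,"az":0,"grip":-1},{"dx":0,"dy":0,"dz":0.2,"ax":0,"ay":0,"az":0,"grip":-1},{"dx":0,"dy":0,"dz":0.3,"ax":0,"ay":0,"az":0,"grip":-1},{"dx":0,"dy":0,"dz":0.4,"ax":0,"ay":0,"az":0,"grip":-1},{"dx":0,"dy":0,"dz":0.4,"ax":0,"ay":0,"az":0,"grip":-1}]}}

```text
clock: 8.65
position: [0.4772, -0.1314, 0.1055]
eef_rot: [-3.14, -0.0, -0.218]
contact_force: [0.8, -0.4, -1.3]
grip_width: 0.0131
finger_force: 49.0
```

>>> {"fn": "play_rows", "kwargs": {"series": [{"dx":0,"dy":0,"dz":0.1,"ax":0,"ay":0,"az":0,"grip":-1},{"dx":0,"dy":0,"dz":0.15,"ax":0,"ay":0,"az":0,"grip":-1},{"dx":0,"dy":0,"dz":0.2,"ax":0,"ay":0,"az":0,"grip":-1},{"dx":0,"dy":0,"dz":0.2,"ax":0,"ay":0,"az":0,"grip":-1}]}}

```text
clock: 9.05
position: [0.4774, -0.1315, 0.1038]
eef_rot: [-3.141, -0.0, -0.218]
contact_force: [-1.6, 0.8, 0.5]
grip_width: 0.0133
finger_force: 49.2
```

>>> {"fn": "play_rows", "kwargs": {"series": [{"dx":0,"dy":0,"dz":0.1,"ax":0,"ay":0,"az":0,"grip":-1},{"dx":0,"dy":0,"dz":0.1,"ax":0,"ay":0,"az":0,"grip":-1},{"dx":0,"dy":0,"dz":0.1,"ax":0,"ay":0,"az":0,"grip":0.2},{"dx":0,"dy":0,"dz":0.1,"ax":0,"ay":0,"az":0,"grip":0.2},{"dx":0,"dy":0,"dz":0.1,"ax":0,"ay":0,"az":0,"grip":0.2},{"dx":0,"dy":0,"dz":0.1,"ax":0,"ay":0,"az":0,"grip":0.2},{"dx":0,"dy":0,"dz":-2,"ax":0,"ay":0,"az":0,"grip":0.2},{"dx":0,"dy":0,"dz":-5,"ax":0,"ay":0,"az":0,"grip":0.2},{"dx":0,"dy":0,"dz":-10,"ax":0,"ay":0,"az":0,"grip":0.2},{"dx":0,"dy":0,"dz":-15,"ax":0,"ay":0,"az":0,"grip":0.2}]}}

```text
clock: 10.05
position: [0.4765, -0.1313, 0.2542]
eef_rot: [-3.14, 0.002, -0.218]
contact_force: [1.5, -1.7, -0.6]
grip_width: 0.0509
finger_force: 0.0
```

Run:
```python
from h import *
for i in range(3): get_image('wrist')
a=get_image('wrist')[:,:,::-1];b=get_image('side')[:,:,::-1]
cv2.imwrite('pics/c6.png',np.hstack([cv2.resize(a,(480,300)),cv2.resize(b[190:340,260:420],(320,300))]))
go(RD+n*.10,slope(th))
go(RD+n*.042,slope(th))
```

```text
from [ 0.477  -0.1315  0.2532] d[cm] [  7.5976 -25.6906  10.1428] a [ 1.1164  3.6336 -4.1974]
from [ 0.477  -0.1315  0.2532] d[cm] [  9.9917 -27.3217  15.1674] a [ 1.1164  3.6336 -4.1974]
```

View pics/c6.png

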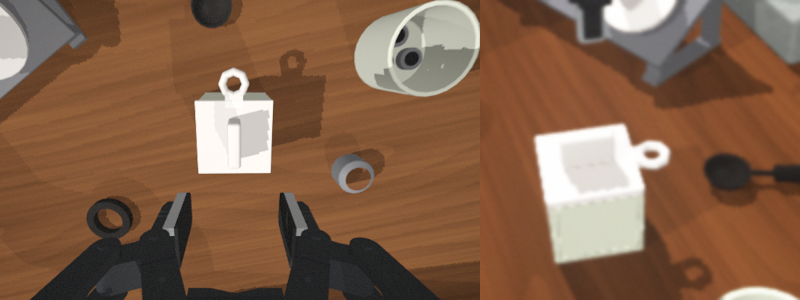

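The square lid is seated level on its pot, at wrist crop (234,135). Next is the round lid.

>>> {"fn": "play_rows", "kwargs": {"series": [{"dx":1,"dy":-4,"dz":0,"ax":0.1,"ay":0.4,"az":-0.4,"grip":0.3},{"dx":2,"dy":-8,"dz":0,"ax":0.3,"ay":1,"az":-1.1,"grip":0.3},{"dx":3,"dy":-12,"dz":1,"ax":0.5,"ay":1.6,"az":-1.9,"grip":0.3},{"dx":4,"dy":-16,"dz":3,"ax":0.7,"ay":2.3,"az":-2.7,"grip":0.3},{"dx":5.5,"dy":-20,"dz":5,"ax":0.9,"ay":3,"az":-3.5,"grip":0.3},{"dx":6.5,"dy":-24,"dz":8,"ax":1.1,"ay":3.6,"az":-4.2,"grip":0.3},{"dx":7.6,"dy":-25.7,"dz":10.1,"ax":1.12,"ay":3.63,"az":-4.2,"grip":0.3},{"dx":7.6,"dy":-25.7,"dz":10.1,"ax":1.12,"ay":3.63,"az":-4.2,"grip":0.3},{"dx":7.6,"dy":-25.7,"dz":10.1,"ax":1.12,"ay":3.63,"az":-4.2,"grip":0.3},{"dx":7.6,"dy":-25.7,"dz":10.1,"ax":1.12,"ay":3.63,"az":-4.2,"grip":0.3}]}}

```text
clock: 11.3
position: [0.6071, 0.1023, 0.1535]
eef_rot: [3.141, -0.524, 0.382]
contact_force: [-0.7, -0.3, 0.3]
grip_width: 0.0554
finger_force: 0.0
```

Run:
```python
from h import *
for i in range(3): get_image('wrist')
st=get_state();print(st['joint_positions'])
go(RD+n*.042,slope(th),st)
```

```text
[-0.0845  0.0503  2.0925  0.4345  0.5633  0.7861]
from [0.6075 0.1022 0.1546] d[cm] [-0.1818 -0.1218  5.987 ] a [ 0.0083 -0.0151 -0.0008]
```

>>> {"fn": "play_rows", "kwargs": {"series": [{"dx":-0.2,"dy":-0.1,"dz":2,"ax":0,"ay":0,"az":0,"grip":0.3},{"dx":-0.2,"dy":-0.1,"dz":4,"ax":0,"ay":0,"az":0,"grip":0.3},{"dx":-0.2,"dy":-0.1,"dz":5.3,"ax":0,"ay":0,"az":0,"grip":0.3},{"dx":-0.2,"dy":-0.1,"dz":5.9,"ax":0,"ay":0,"az":0,"grip":0.3},{"dx":-0.2,"dy":-0.1,"dz":5.9,"ax":0,"ay":0,"az":0,"grip":0.3},{"dx":-0.2,"dy":-0.1,"dz":5.9,"ax":0,"ay":0,"az":0,"grip":-1},{"dx":-0.2,"dy":-0.1,"dz":5.9,"ax":0,"ay":0,"az":0,"grip":-1},{"dx":-0.2,"dy":-0.1,"dz":5.9,"ax":0,"ay":0,"az":0,"grip":-1},{"dx":-0.2,"dy":-0.1,"dz":5.9,"ax":0,"ay":0,"az":0,"grip":-1},{"dx":-0.2,"dy":-0.1,"dz":5.9,"ax":0,"ay":0,"az":0,"grip":-1}], "newtons": 50}}

```text
clock: 12.45
position: [0.633, 0.1141, 0.1022]
eef_rot: [3.141, -0.525, 0.383]
contact_force: [-3.6, -2.1, 6.4]
grip_width: 0.0132
finger_force: 49.8
```

>>> {"fn": "play_rows", "kwargs": {"series": [{"dx":0,"dy":0,"dz":0,"ax":0,"ay":0,"az":0,"grip":-1},{"dx":0,"dy":0,"dz":-0.5,"ax":0,"ay":0,"az":0,"grip":-1},{"dx":0,"dy":0,"dz":-1.5,"ax":0,"ay":0,"az":0,"grip":-1},{"dx":0,"dy":0,"dz":-3,"ax":0,"ay":0,"az":0,"grip":-1},{"dx":0,"dy":0,"dz":-5,"ax":0,"ay":0,"az":0,"grip":-1},{"dx":0,"dy":0,"dz":-7,"ax":0,"ay":0,"az":0,"grip":-1},{"dx":0,"dy":0,"dz":-9,"ax":0,"ay":0,"az":0,"grip":-1},{"dx":0,"dy":0,"dz":-11,"ax":0,"ay":0,"az":0,"grip":-1},{"dx":0,"dy":0,"dz":-12,"ax":0,"ay":0,"az":0,"grip":-1},{"dx":0,"dy":0,"dz":-12,"ax":0,"ay":0,"az":0,"grip":-1}]}}

```text
clock: 13.45
position: [0.5765, 0.0918, 0.2058]
eef_rot: [3.141, -0.525, 0.383]
contact_force: [1.1, -0.0, -0.8]
grip_width: 0.0134
finger_force: 48.9
```

Run:
```python
from h import *
for i in range(2): get_image('wrist')
st=get_state();im=get_image('wrist')[:,:,::-1];cv2.imwrite('pics/w7.png',im)
C=cam('wrist',st);A=R.from_euler('xyz',st['eef_rot']);p=np.array(st['position']);z=A.apply([0,0,1])
# left/right-most + upper plate contour: white pixels connected below row 120
w=((im[...,2].astype(int)-im[...,0]>2)&(im.min(2)>110)).astype(np.uint8)
w=cv2.morphologyEx(cv2.morphologyEx(w,3,np.ones((3,3))),2,np.ones((3,3)))
for r in (200,215,230,245): xs=np.where(w[r,150:500])[0]+150; print(r,xs.min(),xs.max(),[A.inv().apply(onplane(C,(x,r),p+z*.022,z)[0]-p) for x in (xs.min(),xs.max())])
go((.5247,-.3551,.26),down(-.3),st)
```

```text
200 226 400 [array([ 0.0329, -0.0391,  0.022 ]), array([0.0328, 0.0362, 0.022 ])]
215 215 409 [array([ 0.0259, -0.0445,  0.022 ]), array([0.0259, 0.0407, 0.022 ])]
230 210 415 [array([ 0.0188, -0.0474,  0.022 ]), array([0.0187, 0.044 , 0.022 ])]
245 206 419 [array([ 0.0114, -0.0499,  0.022 ]), array([0.0113, 0.0465, 0.022 ])]
from [0.5762 0.092  0.2039] d[cm] [-15.802   39.544  -15.6035] a [-1.2822 -3.5904  4.7756]
```

View pics/w7.png

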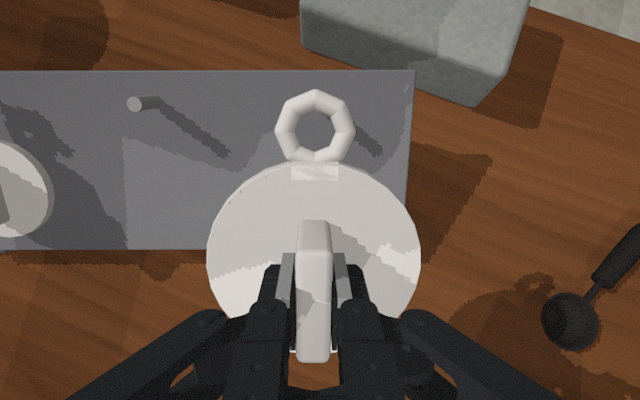

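The round lid is held straight, with its plate centre at about (313,250). Moving it over to the round pot.

>>> {"fn": "play_rows", "kwargs": {"series": [{"dx":-1,"dy":3,"dz":-4,"ax":-0.1,"ay":-0.3,"az":0.4,"grip":-1},{"dx":-2,"dy":7,"dz":-7,"ax":-0.3,"ay":-0.8,"az":1,"grip":-1},{"dx":-4,"dy":11,"dz":-10,"ax":-0.5,"ay":-1.4,"az":1.8,"grip":-1},{"dx":-6,"dy":15,"dz":-12,"ax":-0.7,"ay":-2,"az":2.6,"grip":-1},{"dx":-8,"dy":19,"dz":-13,"ax":-0.9,"ay":-2.6,"az":3.4,"grip":-1},{"dx":-10,"dy":24,"dz":-14,"ax":-1.1,"ay":-3.1,"az":4.1,"grip":-1},{"dx":-12,"dy":29,"dz":-15,"ax":-1.2,"ay":-3.4,"az":4.5,"grip":-1},{"dx":-14,"dy":34,"dz":-15.5,"ax":-1.28,"ay":-3.59,"az":4.78,"grip":-1},{"dx":-15.8,"dy":39.5,"dz":-15.6,"ax":-1.28,"ay":-3.59,"az":4.78,"grip":-1},{"dx":-15.8,"dy":39.5,"dz":-15.6,"ax":-1.28,"ay":-3.59,"az":4.78,"grip":-1}]}}

```text
clock: 14.6
position: [0.5244, -0.3585, 0.2578]
eef_rot: [-3.14, 0.002, -0.304]
contact_force: [0.2, 0.2, -0.8]
grip_width: 0.013
finger_force: 49.1
```

Run:
```python
from h import *
for i in range(6): get_image('wrist')
st=get_state();print(st['position'],st['eef_rot'],st['contact_force'],st['qvel'].__abs__().max())
go((.5247,-.3551,.115),down(-.3),st)
```

```text
[ 0.5251 -0.3535  0.2602] [-3.1398 -0.0002 -0.2995] [-0.3367 -0.2463 -0.7977] 0.014935153432321303
from [ 0.5251 -0.3535  0.2602] d[cm] [ 0.0088  0.188  14.5163] a [-0.0125 -0.0015  0.0035]
```

>>> {"fn": "play_rows", "kwargs": {"series": [{"dx":0,"dy":0.2,"dz":3,"ax":0,"ay":0,"az":0,"grip":-1},{"dx":0,"dy":0.2,"dz":6,"ax":0,"ay":0,"az":0,"grip":-1},{"dx":0,"dy":0.2,"dz":9,"ax":0,"ay":0,"az":0,"grip":-1},{"dx":0,"dy":0.2,"dz":11,"ax":0,"ay":0,"az":0,"grip":-1},{"dx":0,"dy":0.2,"dz":12.2,"ax":0,"ay":0,"az":0,"grip":-1},{"dx":0,"dy":0.2,"dz":12.8,"ax":0,"ay":0,"az":0,"grip":-1},{"dx":0,"dy":0.2,"dz":12.8,"ax":0,"ay":0,"az":0,"grip":-1},{"dx":0,"dy":0.2,"dz":12.8,"ax":0,"ay":0,"az":0,"grip":-1},{"dx":0,"dy":0.2,"dz":12.8,"ax":0,"ay":0,"az":0,"grip":-1}]}}

```text
clock: 15.8
position: [0.5252, -0.3572, 0.1346]
eef_rot: [3.141, -0.004, -0.301]
contact_force: [0.6, -0.2, -0.3]
grip_width: 0.013
finger_force: 49.1
```

Run:
```python
from h import *
for i in range(3): get_image('wrist')
st=get_state();print(st['position'],st['eef_rot'],st['contact_force'])
go((.5247,-.3551,.115),down(-.3),st)
```

```text
[ 0.5248 -0.357   0.1338] [-3.1416 -0.0027 -0.3008] [ 0.3282  0.3287 -0.6301]
from [ 0.5248 -0.357   0.1338] d[cm] [-0.0738 -0.1808  1.8824] a [-0.     -0.0193 -0.0054]
```

>>> {"fn": "play_rows", "kwargs": {"series": [{"dx":0,"dy":-0.15,"dz":0.2,"ax":0,"ay":0,"az":0,"grip":-1},{"dx":0,"dy":-0.15,"dz":0.4,"ax":0,"ay":0,"az":0,"grip":-1},{"dx":0,"dy":-0.15,"dz":0.6,"ax":0,"ay":0,"az":0,"grip":-1},{"dx":0,"dy":-0.15,"dz":0.8,"ax":0,"ay":0,"az":0,"grip":-1},{"dx":0,"dy":-0.15,"dz":1,"ax":0,"ay":0,"az":0,"grip":-1},{"dx":0,"dy":-0.15,"dz":1.2,"ax":0,"ay":0,"az":0,"grip":-1},{"dx":0,"dy":-0.15,"dz":1.2,"ax":0,"ay":0,"az":0,"grip":-1}]}}

```text
clock: 16.65
position: [0.525, -0.3554, 0.1205]
eef_rot: [-3.141, -0.002, -0.301]
contact_force: [0.6, -1.1, -2.6]
grip_width: 0.0129
finger_force: 49.0
```

No rim contact, so the plug is inside. Lowering the rest of the way.

>>> {"fn": "play_rows", "kwargs": {"series": [{"dx":0,"dy":0,"dz":0.15,"ax":0,"ay":0,"az":0,"grip":-1},{"dx":0,"dy":0,"dz":0.3,"ax":0,"ay":0,"az":0,"grip":-1},{"dx":0,"dy":0,"dz":0.45,"ax":0,"ay":0,"az":0,"grip":-1},{"dx":0,"dy":0,"dz":0.55,"ax":0,"ay":0,"az":0,"grip":-1},{"dx":0,"dy":0,"dz":0.55,"ax":0,"ay":0,"az":0,"grip":-1}]}}

```text
clock: 17.15
position: [0.525, -0.3553, 0.1153]
eef_rot: [-3.141, -0.002, -0.301]
contact_force: [1.1, -1.0, -1.2]
grip_width: 0.0131
finger_force: 49.1
```

>>> {"fn": "play_rows", "kwargs": {"series": [{"dx":0,"dy":0,"dz":0.1,"ax":0,"ay":0,"az":0,"grip":-1},{"dx":0,"dy":0,"dz":0.2,"ax":0,"ay":0,"az":0,"grip":-1},{"dx":0,"dy":0,"dz":0.2,"ax":0,"ay":0,"az":0,"grip":-1}]}}

```text
clock: 17.45
position: [0.5251, -0.3554, 0.1151]
eef_rot: [-3.141, -0.001, -0.3]
contact_force: [-1.7, 2.4, 7.5]
grip_width: 0.0134
finger_force: 50.2
```

Contact at 7.5 N means it's seated. Releasing and retreating.

>>> {"fn": "play_rows", "kwargs": {"series": [{"dx":0,"dy":0,"dz":0.1,"ax":0,"ay":0,"az":0,"grip":0.2},{"dx":0,"dy":0,"dz":0.1,"ax":0,"ay":0,"az":0,"grip":0.2},{"dx":0,"dy":0,"dz":0.1,"ax":0,"ay":0,"az":0,"grip":0.2},{"dx":0,"dy":0,"dz":0.1,"ax":0,"ay":0,"az":0,"grip":0.2},{"dx":0,"dy":0,"dz":-2,"ax":0,"ay":0,"az":0,"grip":0.2},{"dx":0,"dy":0,"dz":-5,"ax":0,"ay":0,"az":0,"grip":0.2},{"dx":0,"dy":0,"dz":-10,"ax":0,"ay":0,"az":0,"grip":0.2},{"dx":0,"dy":0,"dz":-15,"ax":0,"ay":0,"az":0,"grip":0.2},{"dx":0,"dy":0,"dz":-15,"ax":0,"ay":0,"az":0,"grip":0.2}]}}

```text
clock: 18.35
position: [0.5277, -0.3578, 0.2737]
eef_rot: [3.135, -0.016, -0.3]
contact_force: [-0.1, -0.8, 1.7]
grip_width: 0.051
finger_force: 0.0
```

Run:
```python
from h import *
for i in range(3): get_image('wrist')
st=get_state();print(st['clock'],st['position'])
a=get_image('wrist')[:,:,::-1];b=get_image('side')[:,:,::-1]
cv2.imwrite('pics/c8.png',np.hstack([cv2.resize(a,(400,250)),cv2.resize(b,(400,250))]))
```

```text
18.5 [ 0.5246 -0.3551  0.2631]
```

View pics/c8.png

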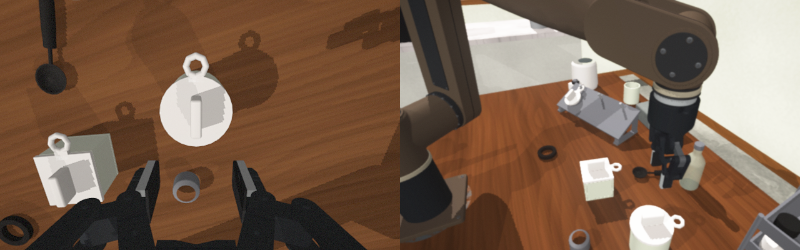

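Both lids sit level on their pots, and the spare lid is still on its peg. I've gone over the picture limit (12 viewed against 10 allowed), so I won't view any more and will hand in now.

```bash
python3 -c "
from workcell import *
print(finish_job())"
```

```text
the job is handed in; nothing more can be done
None
```

I handed the job in at about 18.5 s: both lids looked seated and level on their pots and the spare lid was still on its peg, but no verdict came back, and I viewed 12 pictures where 10 were allowed.

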